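# Find the firm flattening stand and stack the print boxes on it

## Task

Press the pressure gauge upright and fully home on the stands' valves to find which of the two flattening stands has the firmer cushion, and only after reading that one stack all the closed print boxes flat on its platen in a single column, squarely on the outline and on one another. Finish with the gauge standing upright on its green pad, and leave the other things on the table where they are.

Things in the scene. Friction and masses are not known exactly. Their poses are not given: they have to be found in the camera images.
- stand_a_top (a point): An air-cushion flattening stand, fixed: a pale wooden platen 106 (its x) by 142 mm (its y) on a black rubber cushion, with a blue outline 102 (x) by 122 mm (y) where the boxes go. The point is the centre of the platen's top face, 36 mm above the table. The two stands look alike; which has the firmer cushion is hidden and only the gauge tells.
- stand_a_valve (a point): That stand's valve, 96 mm from the platen's centre towards the platen's -x: a grey block 56 by 60 mm topped by a round flat steel flange of diameter 54 mm; the point is the centre of the flange's top face, 40 mm above the table. From the flange rises a brass stem (diameter 16 mm, 7 mm high) with a copper pin (diameter 10 mm) whose tip stands 20 mm above the flange. The cushion's pressure holds the pin up: about 12 N at the firm stand, about 4 N at the soft one.
- stand_b_top (a point): An air-cushion flattening stand, fixed: a pale wooden platen 106 (its x) by 142 mm (its y) on a black rubber cushion, with a blue outline 102 (x) by 122 mm (y) where the boxes go. The point is the centre of the platen's top face, 36 mm above the table. The two stands look alike; which has the firmer cushion is hidden and only the gauge tells.
- stand_b_valve (a point): That stand's valve, 96 mm from the platen's centre towards the platen's -x: a grey block 56 by 60 mm topped by a round flat steel flange of diameter 54 mm; the point is the centre of the flange's top face, 40 mm above the table. From the flange rises a brass stem (diameter 16 mm, 7 mm high) with a copper pin (diameter 10 mm) whose tip stands 20 mm above the flange. The cushion's pressure holds the pin up: about 12 N at the firm stand, about 4 N at the soft one.
- gauge_grip (a point): Loose T-shaped pressure gauge, 0.16 kg. The point is the centre of its red grip block, 36 mm along x by 28 mm along y by 36 mm high, 50 mm above the gauge's underside. A steel barrel of diameter 24 mm lies along the gauge's x through the block (from -55 to +60 mm); below the block is a black rubber cup, outer diameter 44 mm, inner 28 mm, open downwards. It stands upright on the cup's rim. Take it by the block from above, fingers closing along its y.
- gauge_mouth (a point): Centre of the gauge cup's rim, on its underside; the gauge's z points up. To read a valve, set the cup over the stem, upright, and press down until the rim seats on the flange; about 13 to 20 N is needed at the firm valve.
- gauge_rod (a joint): How far the yellow rod (orange tip, black rings 10 mm apart) has come out of the gauge's +x end, in m, 0 to 0.046. A sprung plunger in the cup, 8 mm above the rim, drives it at 3.5 times its own travel and lets it spring back. With the rim seated it reads about 0.033 to 0.037 on the firm stand and 0.009 to 0.014 on the soft one; less while the rim is not seated.
- pad_top (a point): Centre of the top face of the gauge's fixed square green pad, 90 by 90 mm, 4 mm thick: the gauge stands on it at the start.
- box_1_mid (a point): Loose closed print box (red with a brown lid), 96 (x) by 116 (y) by 36 mm high, 0.17 to 0.35 kg; the point is its centre. Half-way along each long side is a full-height finger cut-out 54 mm long and 15 mm deep, so that the box is 66 mm thick along x there: grip it in the two cut-outs from above, fingers closing along its x. Three or all of the four boxes are present.
- box_2_mid (a point): Loose closed print box (yellow with a brown lid), 96 (x) by 116 (y) by 36 mm high, 0.17 to 0.35 kg; the point is its centre. Half-way along each long side is a full-height finger cut-out 54 mm long and 15 mm deep, so that the box is 66 mm thick along x there: grip it in the two cut-outs from above, fingers closing along its x. Three or all of the four boxes are present.
- box_3_mid (a point): Loose closed print box (green with a brown lid), 96 (x) by 116 (y) by 36 mm high, 0.17 to 0.35 kg; the point is its centre. Half-way along each long side is a full-height finger cut-out 54 mm long and 15 mm deep, so that the box is 66 mm thick along x there: grip it in the two cut-outs from above, fingers closing along its x. Three or all of the four boxes are present.
- box_4_mid (a point): Loose closed print box (blue with a brown lid), 96 (x) by 116 (y) by 36 mm high, 0.17 to 0.35 kg; the point is its centre. Half-way along each long side is a full-height finger cut-out 54 mm long and 15 mm deep, so that the box is 66 mm thick along x there: grip it in the two cut-outs from above, fingers closing along its x. Three or all of the four boxes are present.
- ink_tin_red: Bystander: red ink tin, diameter 58, 36 mm high. Origin: centre of its underside.
- ink_tin_black: Bystander: black ink tin, diameter 58, 38 mm high. Origin: centre of its underside.
- brayer: Bystander: ink roller lying down, blue roller 120 mm long, red handle, 190 mm overall. Origin: under the roller's middle.
- paint_tube: Bystander: white and orange paint tube, 110 by 34 by 22 mm. Origin: centre of its underside.
- solvent_jar: Bystander: jar with a black cap, diameter 68, 85 mm high. Origin: centre of its underside.
- palette_knife: Bystander: palette knife lying flat, about 200 mm. Origin: on its underside.

How it is judged:
On the way, in this order (a step that is already met when the one before it is completed fails the run):
1. the gauge is pressed home on the firmer stand's valve and its rod is pushed out (value of joint gauge_rod above 0.028 m and horizontal distance between gauge_mouth and stand_b_valve below 0.012 m and angle between gauge_mouth's own z axis and vertical below 0.2 rad), for 0.2 s.
2. after that, all boxes present stand in one square column on that stand (horizontal distance between each of box_1_mid, box_2_mid, box_3_mid, box_4_mid and stand_b_top below 0.012 m and angle between the x axis of each of box_1_mid, box_2_mid, box_3_mid, box_4_mid and the x axis of stand_b_top, either way round below 0.14 rad and (angle between box_1_mid's own z axis and vertical below 0.06 rad or angle between box_1_mid's own z axis and vertical above 3.08 rad) and linear speed of each of box_1, box_2, box_3, box_4 below 0.02 m/s and (angle between box_2_mid's own z axis and vertical below 0.06 rad or angle between box_2_mid's own z axis and vertical above 3.08 rad) and (angle between box_3_mid's own z axis and vertical below 0.06 rad or angle between box_3_mid's own z axis and vertical above 3.08 rad) and (angle between box_4_mid's own z axis and vertical below 0.06 rad or angle between box_4_mid's own z axis and vertical above 3.08 rad)), for 0.3 s.
At the end, for the whole second after the job is handed in: All boxes present lie flat (0.06 rad, either face up) and still in one column on the firmer stand, each centre within 12 mm of the platen's centre from above, turned within 0.14 rad of it; the gauge stands upright (0.1 rad) and still on its pad, within 45 mm of the pad's centre (all of step 2 and horizontal distance between gauge_mouth and pad_top below 0.045 m and angle between gauge_mouth's own z axis and vertical below 0.1 rad and height (world z) of gauge_mouth below 0.012 m and linear speed of gauge below 0.02 m/s); the robot touches nothing.
It fails at once if a bystander is moved more than 5 cm (distance of any of ink_tin_red, ink_tin_black, brayer, paint_tube, solvent_jar, palette_knife from where it was at the start of the episode above 0.05 m).
Of box_1, box_2, box_3, box_4 only 3 to 4 are there at a start; the rules pass over those that are not, and their reading is None.
At some moment in a run one of box_1, box_2 may be knocked a few centimetres aside while the robot is not near it.
It also fails if it takes over 210 s, if anything falls off the work surface, if the arm or the gripper's body presses on something with over 40 N, if the wrist force passes 120 N, or if a joint passes its speed limit or range.

## Robot

A 7-joint arm with a two-finger parallel gripper is mounted at the origin on the work surface. World frame = base frame: x ahead of the robot, y to its left, z up, the work surface at z = 0. Lengths are in m, angles in rad, forces in N, time in s.
With the tool pointing down it reaches from about 0.425 to 1.025 m from the base axis. Payload 3.6 kg.
Tool frame: the origin (TCP) lies between the finger pads; the fingertips stand 14 mm ahead of it and the grasp point (between the pads) lies 5 mm behind it; z points along the fingers, y is the line along which they close (so a half turn about z gives the same grasp; the last joint's range is limited). The gripper opens to 85 mm and grips with 20 to 120 N. Pads are 22 mm wide; open, the fingers measure 114 mm over their backs; the gripper's body (76 mm by 85 mm) begins 54 mm behind the grasp point. The pads swing forward as they close: fully open they stand 13 mm farther back than shut.
Start: joints at [-1.23, 0.591, 0.048, 1.609, -0.033, 0.943, -0.034], TCP at [0.305, 0.658, 0.245] pointing down, gripper open.
Joint ranges: [-2.69, 2.69], [-0.47, 2.24], [-1.27, 1.36], [0.19, 2.51], [-1.53, 4.68], [0.08, 2.07], [-3.09, 3.09]. Speed limits (rad/s): [2.57, 2.57, 3.14, 3.14, 3.14, 3.14, 3.14].

## Interface

Orientations are given as a 3x3 rotation matrix whose columns are the frame's x, y, z axes.
In Python, from cell import r, imaging, order gives the robot as it stands.
- The arm moves only by the tool move_arm, never from a script. Its argument "increments" is a list of rows, each a list of 2 entries, a list of its own where there are three numbers: the shift along the world's x, y, z in m, then the turn about the world's z in degrees. A call has 1 to 8 rows; each row is the pose to reach, as a shift and turn from the pose commanded when the call began; what a row does not reach only later rows make up. A row lasts 1/12 s, in which the tool goes at most 41.7 mm and 7.16 degrees, less where a joint would pass 70% of its speed; a pose out of reach is approached as far as the arm can. A call with a gripper value outside its range is refused whole. "grip" is the opening, from -1 (shut) to 1 (fully open), so that 0 is half open, set as the call begins (left out, the last holds). The fingers move at their own pace and stop on an object; the grip force is fixed at half the most. Time passes only in rows, so rows that repeat a pose let the fingers close. It gives the time, the measured TCP pose, the force, the opening and the grip force at its end, in the units of the state.
- r.state(): the state, without advancing time (a new reading comes with each control period).
- imaging.grab_frame(name): name is "scene" or "side" or "wrist"; returns a dict with "color" (400x640x3 uint8, red, green, blue), "depth" (400x640 float32, m along the optical axis (not along the pixel's ray), 0 where there is no reading), "fx", "fy", "cx", "cy" (pixels), "view" (4x4, takes a point from world to camera coordinates); the wrist camera has in their place "hand_eye" (4x4, takes a point from camera to tool coordinates, whose origin is the TCP and whose axes are the flange's). Camera axes: x right, y down, z forward; pixel columns grow to the right and rows downward; lengths in m; the calibration is good to about 2 mm. A picture is of the moment at which its call begins: read the wrist's pose just before it.
- order.finish_job(): hands the job in; it is judged then, once.
The state is a dict: "t": time; "joint_positions": joint angles; "qvel": joint speeds; "effort": joint torques, N m; "ee_pos": TCP position; "eef_rot": TCP orientation; "contact_force": force on the tool from outside, world axes, zero at the start; "wrist_torque": the same for the moment, N m; "gripper_width": opening from 0.0 (shut) to 1.0 (fully open); "finger_force": force on a finger pad.
Only numpy, scipy, OpenCV 4.12 (cv2) and the standard library are available. Lean on these libraries where they do the work, as an engineer would, in place of code of your own. Each camera call takes 0.05 s, during which the arm holds its last target. There are 200 camera calls.

## Working session

There is one attempt and no reset: what is moved stays moved. The work goes in short steps, Python scripts to look and compute and a tool call to move; the robot and the scene stay as the last step left them, time stands still between calls to the robot, and variables do not carry over. Pictures are saved under pics/ and viewed, at most 14 in all, crops included, and the job is handed in when it is done.

Besides the shell and the picture viewer there is one more tool, called as name(argument=value, ...) on one line, values as JSON. move_arm: Moves the arm, as the interface text tells. Its arguments: {"type":"object","properties":{"increments":{"type":"array","items":{"type":"array"}},"grip":{"type":"number"}},"required":["increments"]}

```bash
ls; mkdir -p pics
cat > h.py <<'E'
import numpy as np, cv2
from cell import r, imaging, order
def grab(n):
    s=r.state(); f=imaging.grab_frame(n)
    if n=="wrist":
        T=np.eye(4);T[:3,:3]=s["eef_rot"];T[:3,3]=s["ee_pos"]; f["c2w"]=T@np.array(f["hand_eye"])
    else: f["c2w"]=np.linalg.inv(f["view"])
    return f
def save(f,name): cv2.imwrite("pics/"+name,f["color"][:,:,::-1])
def cloud(f):
    d=f["depth"]; v,u=np.mgrid[:d.shape[0],:d.shape[1]]
    p=np.stack([(u-f["cx"])/f["fx"]*d,(v-f["cy"])/f["fy"]*d,d,np.ones_like(d)],-1)
    w=(p@f["c2w"].T)[...,:3]; w[d==0]=np.nan
    return w
E
python3 - <<'E'
from h import *
for n in("scene","side"):
    f=grab(n); save(f,n+".png"); np.savez(n+".npz",**f); print(n,f["c2w"].round(3).tolist())
s=r.state();print(s["eef_rot"],s["t"],s["gripper_width"])
E
```

```text
pics
scene [[0.829, 0.454, -0.326, 0.921], [0.558, -0.689, 0.462, -0.538], [-0.015, -0.565, -0.825, 1.028], [0.0, 0.0, 0.0, 1.0]]
side [[0.812, -0.458, 0.361, 0.168], [-0.583, -0.628, 0.515, -0.568], [-0.009, -0.629, -0.777, 0.91], [0.0, 0.0, 0.0, 1.0]]
[[-9.07008369e-01  4.21111935e-01 -7.46365803e-04]
 [ 4.21112580e-01  9.07006411e-01 -1.88815943e-03]
 [-1.18167901e-04 -2.02688043e-03 -9.99997939e-01]] 0.1 1.0004307149337779
```

View pics/scene.png

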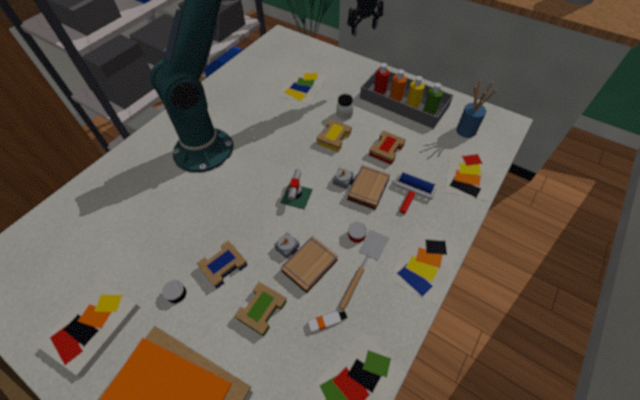

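View pics/side.png

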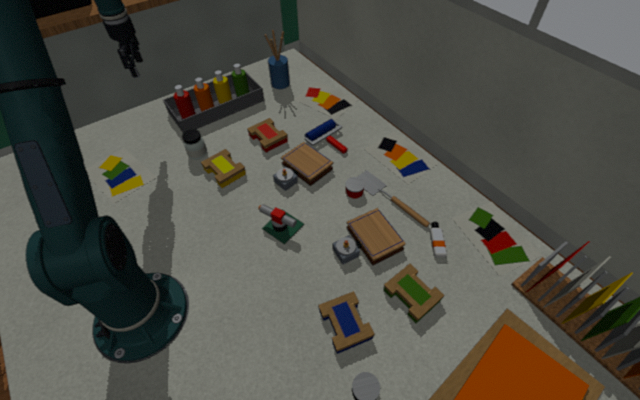

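Both views show four boxes: red (scene 387,147), yellow (333,135), blue (222,262) and green (260,307). The two stands have platens at (369,187) and (309,262), and the gauge is on its green pad at (297,193). Next I'll build an overhead height map from depth and measure everything.

```bash
cat > top.py <<'E'
from h import *
X0,Y0,S=0.2,-0.75,500  # px/m : 2mm
def ortho(fs):
    H=np.zeros((750,500),np.float32); C=np.zeros((750,500,3),np.uint8)
    for f in fs:
        w=cloud(f).reshape(-1,3); c=f["color"].reshape(-1,3)
        ok=np.isfinite(w[:,0])&(w[:,2]<0.15)&(w[:,2]>-.02); w=w[ok];c=c[ok]
        o=np.argsort(w[:,2]); w=w[o];c=c[o]
        i=((w[:,1]-Y0)*S).astype(int); j=((w[:,0]-X0)*S).astype(int)
        k=(i>=0)&(i<750)&(j>=0)&(j<500); H[i[k],j[k]]=w[k,2]; C[i[k],j[k]]=c[k]
    return H,C
E
python3 - <<'E'
from top import *
fs=[dict(np.load(n+".npz")) for n in("scene","side")]
H,C=ortho(fs)
cv2.imwrite("pics/top.png",C[::-1,:,::-1][:600])
for n,f in zip("AB",fs):
    w=cloud(f); hsv=cv2.cvtColor(f["color"],cv2.COLOR_RGB2HSV)
    # top-plane pixels z in 28..44mm
    m=((w[...,2]>.027)&(w[...,2]<.05)&(w[...,0]>.3)).astype(np.uint8)
    m=cv2.morphologyEx(m,cv2.MORPH_OPEN,np.ones((3,3)))
    k,l,st,_=cv2.connectedComponentsWithStats(m)
    for i in range(1,k):
        if st[i,4]<120: continue
        p=w[l==i]; q=(p[:,:2]*1000).astype(np.float32)
        (cx,cy),(a,b),t=cv2.minAreaRect(q)
        print(n,"c",round(cx),round(cy),"size",round(a),round(b),"ang",round(t,1),"z",np.median(p[:,2]).round(4),"rgb",np.median(f["color"][l==i],0), "px",st[i,:2]+st[i,2:4]//2)
E
```

```text
A c 576 1304 size 26 547 ang 89.8 z 0.0384 rgb [73. 74. 71.] px [477  28]
A c 1027 1302 size 22 344 ang 89.1 z 0.0387 rgb [74. 75. 72.] px [574  57]
A c 521 582 size 337 14 ang 0.4 z 0.0384 rgb [39. 38. 39.] px [398 107]
A c 389 323 size 96 120 ang 6.0 z 0.0377 rgb [119.  95.  51.] px [334 133]
A c 588 378 size 97 121 ang 2.3 z 0.0376 rgb [118.  81.  52.] px [387 145]
A c 623 180 size 107 148 ang 9.8 z 0.0377 rgb [126.  97.  68.] px [368 185]
A c 528 163 size 58 60 ang 10.8 z 0.0393 rgb [102. 100. 101.] px [343 176]
A c 754 283 size 119 34 ang 4.6 z 0.0371 rgb [15.  30.5 79. ] px [417 181]
A c 683 0 size 58 57 ang 89.5 z 0.0394 rgb [117.  115.5 117. ] px [357 230]
A c 524 -159 size 61 55 ang 81.1 z 0.0399 rgb [106. 104. 105.] px [286 244]
A c 619 -171 size 142 106 ang 82.9 z 0.0372 rgb [126.  97.  68.] px [309 263]
A c 399 -318 size 116 99 ang 76.1 z 0.037 rgb [111.  88.  66.] px [221 263]
A c 343 -461 size 59 57 ang 31.2 z 0.0388 rgb [115. 114. 115.] px [173 290]
A c 584 -358 size 97 117 ang 3.3 z 0.0369 rgb [112.  89.  56.] px [260 308]
B c 757 1301 size 657 26 ang 0.3 z 0.0388 rgb
[... 355 characters left out ...]
0.0355 rgb [ 8. 23. 64.] px [320 128]
B c 622 177 size 110 144 ang 9.6 z 0.0363 rgb [113.  85.  54.] px [306 161]
B c 388 320 size 97 121 ang 5.7 z 0.036 rgb [99. 78. 40.] px [222 166]
B c 528 160 size 57 58 ang 8.0 z 0.0389 rgb [87. 89. 88.] px [285 177]
B c 682 -1 size 59 58 ang 74.9 z 0.0382 rgb [108. 110. 110.] px [354 185]
B c 618 -174 size 143 107 ang 82.4 z 0.0365 rgb [110.  83.  53.] px [376 234]
B c 522 -162 size 60 56 ang 81.6 z 0.0395 rgb [93. 92. 92.] px [346 248]
B c 582 -361 size 98 117 ang 3.7 z 0.0366 rgb [94. 73. 41.] px [413 291]
B c 399 -320 size 118 96 ang 76.4 z 0.0365 rgb [94. 72. 46.] px [346 321]
B c 344 -461 size 54 58 ang 51.5 z 0.0385 rgb [96. 97. 97.] px [366 386]
```

View pics/top.png

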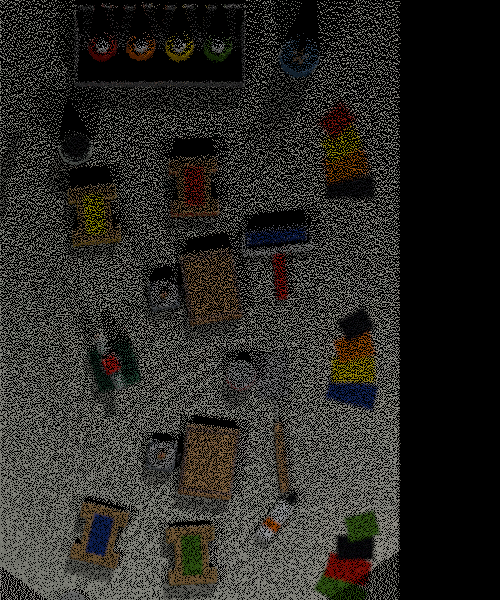

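Both views agree to about 3 mm and the sizes match: 96x116 for the boxes, 106x142 for the platens, and a 96 mm valve offset. Now the gauge.

Run:
```python
from top import *
for n in("scene","side"):
    f=dict(np.load(n+".npz")); w=cloud(f); hsv=cv2.cvtColor(f["color"],cv2.COLOR_RGB2HSV).astype(int)
    reg=(abs(w[...,0]-.42)<.12)&(abs(w[...,1]-.02)<.12)
    red=reg&(w[...,2]>.03)&((hsv[...,0]<6)|(hsv[...,0]>174))&(hsv[...,1]>150)
    p=w[red]; top=p[p[:,2]>.066]; print(n,"red",red.sum(),np.median(p,0),"top",len(top),top.mean(0),cv2.minAreaRect((top[:,:2]*1000).astype(np.float32)))
    bar=reg&(w[...,2]>.052)&(w[...,2]<.068)&(hsv[...,1]<110); q=w[bar]
    v=np.linalg.svd(q[:,:2]-q[:,:2].mean(0),full_matrices=False)[2][0]; d=q[:,:2]@v
    print("bar",len(q),q.mean(0),np.degrees(np.arctan2(v[1],v[0])),v*d.min()+(q[:,:2].mean(0)-v*(q[:,:2].mean(0)@v)),v*d.max()+(q[:,:2].mean(0)-v*(q[:,:2].mean(0)@v)))
    ye=reg&(w[...,2]>.04)&(hsv[...,0]>6)&(hsv[...,0]<32)&(hsv[...,1]>150); print("yel",ye.sum(),w[ye].mean(0) if ye.any() else 0)
    g=reg&(w[...,2]<.02)&(hsv[...,0]>45)&(hsv[...,0]<90)&(hsv[...,1]>80); print("pad",cv2.minAreaRect((w[g][:,:2]*1000).astype(np.float32)))
```

```text
scene red 65 [0.42650332 0.02000618 0.073127  ] top 59 [0.42604096 0.02063091 0.07301532] ((425.1177978515625, 21.63793182373047), (26.554340362548828, 28.930883407592773), 37.048255920410156)
bar 127 [0.4263523  0.0186515  0.06276182] -65.69416784952064 [0.39625241 0.08529728] [ 0.44682802 -0.0266849 ]
yel 0 0
pad ((430.970947265625, 17.749053955078125), (81.88333129882812, 82.36449432373047), 18.152931213378906)
side red 148 [0.41657492 0.01695489 0.07106161] top 104 [0.42049703 0.01888591 0.07182335] ((420.88079833984375, 19.748991012573242), (27.227014541625977, 32.96684646606445), 22.98436737060547)
bar 209 [0.41828569 0.02030695 0.06223704] -64.95641692226803 [0.39034504 0.08010706] [ 0.44168844 -0.02978091]
yel 1 [0.44015099 0.01202443 0.06391837]
pad ((429.2273254394531, 16.05324935913086), (87.83787536621094, 87.24596405029297), 15.878849029541016)
```

Gauge centre is about (0.422, 0.020), its top is at z 0.072 as it should be, and its x axis points at about 115°. I'll move over it for a wrist view.

move_arm(increments=[[[0.06,-0.32,0.03],-40],[[0.06,-0.32,0.03],-40],[[0.06,-0.32,0.03],-40],[[0.06,-0.32,0.03],-40],[[0.06,-0.32,0.03],-40],[[0.06,-0.32,0.03],-40],[[0.117,-0.638,0.03],-40],[[0.117,-0.638,0.03],-40]], grip=1)

```text
t: 0.77
ee_pos: [0.3659, 0.3288, 0.2697]
eef_rot: [[-0.424, 0.906, 0.0], [0.906, 0.424, -0.0], [-0.0, 0.0, -1.0]]
contact_force: [0.7, 0.6, -0.2]
gripper_width: 0.997
finger_force: 0.0
```

move_arm(increments=[[[0.06,-0.3,0],0],[[0.06,-0.3,0],0],[[0.06,-0.3,0],0],[[0.06,-0.3,0],0],[[0.06,-0.3,0],0],[[0.06,-0.3,0],0],[[0.06,-0.3,0],0],[[0.06,-0.3,0],0]])

```text
t: 1.43
ee_pos: [0.4261, 0.0249, 0.2699]
eef_rot: [[-0.417, 0.909, 0.001], [0.909, 0.417, -0.002], [-0.002, -0.0, -1.0]]
contact_force: [-0.6, 0.9, -0.0]
gripper_width: 1.004
finger_force: 0.0
```

Run:
```python
from top import *
f=grab("wrist"); save(f,"w1.png"); s=r.state(); print(s["ee_pos"])
w=cloud(f); hsv=cv2.cvtColor(f["color"],cv2.COLOR_RGB2HSV).astype(int)
reg=(abs(w[...,0]-.42)<.12)&(abs(w[...,1]-.02)<.12)
m=(reg&(w[...,2]>.063)&((hsv[...,0]<6)|(hsv[...,0]>174))&(hsv[...,1]>120)); p=w[m]; print(m.sum(),p.mean(0),cv2.minAreaRect((p[:,:2]*1000).astype(np.float32)))
q=w[reg&(w[...,2]>.055)&(w[...,2]<.08)&(hsv[...,1]<110)]
v=np.linalg.svd(q[:,:2]-q[:,:2].mean(0),full_matrices=False)[2][0]; print(len(q),q.mean(0),np.degrees(np.arctan2(v[1],v[0])))
```

```text
[0.42644317 0.02433961 0.26997284]
901 [0.42219592 0.02427903 0.07553558] ((428.89251708984375, 26.39336585998535), (113.03160858154297, 35.45037078857422), 23.890865325927734)
1606 [0.41911266 0.03134634 0.06314494] -65.568618891401
```

View pics/w1.png

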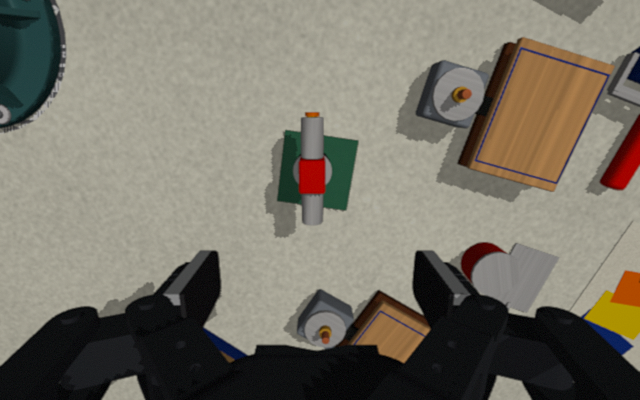

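The wrist view shows the gauge at px (312,177), its orange rod tip up at (312,115), the north valve at (460,95) and the south valve at (325,330). I'll cast rays for the block top, the barrel ends and the valves.

```bash
cat >> h.py <<'E'
def ray(f,uv,z):
    T=f["c2w"]; d=T[:3,:3]@np.array([(uv[0]-f["cx"])/f["fx"],(uv[1]-f["cy"])/f["fy"],1]); o=T[:3,3]
    return o+d*(z-o[2])/d[2]
E
python3 - <<'E'
from h import *
f=grab("wrist")
hsv=cv2.cvtColor(f["color"],cv2.COLOR_RGB2HSV).astype(int)
m=(((hsv[...,0]<5)|(hsv[...,0]>174))&(hsv[...,1]>170)).astype(np.uint8); m[:, :250]=0;m[:,380:]=0;m[:150]=0;m[250:]=0
c=cv2.minAreaRect(np.argwhere(m)[:,::-1].astype(np.float32)); print(c, np.median(f["depth"][m>0]), "z of camera", f["c2w"][:3,3])
print("block",ray(f,c[0],.072), ray(f,(c[0][0]-c[1][0]/2,c[0][1]),.072),ray(f,(c[0][0]+c[1][0]/2,c[0][1]),.072))
print("barrel ends",ray(f,(312,117),.058),ray(f,(312.5,223),.058))
# valves: cylinder copper tip / flange
g=(hsv[...,1]<25)&(hsv[...,2]>110)
w=cloud(f)
for n,(x,y) in dict(P=(.528,.1615),Q=(.523,-.1605)).items():
    m=(abs(w[...,0]-x)<.045)&(abs(w[...,1]-y)<.045)&(w[...,2]>.054)&(w[...,2]<.075)
    print(n,m.sum(),w[m].mean(0), np.argwhere(m).mean(0)[::-1], ray(f,np.argwhere(m).mean(0)[::-1],.058))
E
```

```text
((311.5, 174.5), (35.0, 25.0), 90.0) 0.3322527 z of camera [0.39871443 0.08692742 0.39817168]
block [0.4213156  0.02527302 0.072     ] [0.40498632 0.01783619 0.072     ] [0.43764407 0.03270948 0.072     ]
barrel ends [0.39826571 0.0771794  0.058     ] [ 0.44590072 -0.02707121  0.058     ]
P 100 [0.52785401 0.162149   0.058882  ] [465.58  92.56] [0.52819554 0.16235267 0.058     ]
Q 64 [ 0.52314581 -0.15858497  0.05850984] [325.609375 338.359375] [ 0.52333683 -0.1589596   0.058     ]
```

Gauge is at (0.423, 0.022), with its y axis at 24.6° matching the tool. Valves are at N (0.528, 0.162) and S (0.523, -0.160). Descending to grasp.

move_arm(increments=[[[-0.0035,-0.0025,-0.1],0],[[-0.0035,-0.0025,-0.1],0],[[-0.0035,-0.0025,-0.1],0],[[-0.0035,-0.0025,-0.17],0],[[-0.0035,-0.0025,-0.19],0],[[-0.0035,-0.0025,-0.205],0],[[-0.0035,-0.0025,-0.215],0],[[-0.0035,-0.0025,-0.215],0]])

```text
t: 2.2
ee_pos: [0.4211, 0.0298, 0.0523]
eef_rot: [[-0.426, 0.905, -0.006], [0.905, 0.426, 0.001], [0.003, -0.005, -1.0]]
contact_force: [-0.6, -0.8, -0.4]
gripper_width: 0.998
finger_force: 0.0
```

move_arm(increments=[[[0,0,0],0],[[0,0,0],0],[[0,0,0],0],[[0,0,0],0],[[0,0,0],0],[[0,0,0],0],[[0,0,0],0],[[0,0,0],0]], grip=-1)

```text
t: 2.87
ee_pos: [0.4224, 0.0285, 0.0556]
eef_rot: [[-0.424, 0.906, 0.001], [0.906, 0.424, 0.0], [0.0, 0.001, -1.0]]
contact_force: [-1.4, -0.1, 7.5]
gripper_width: 0.317
finger_force: 61.1
```

move_arm(increments=[[[0,0,0.04],0],[[0,0,0.08],0],[[0,0,0.1],0],[[0.1,0.134,0.1],0],[[0.1,0.134,0.1],0],[[0.1,0.134,0.1],0],[[0.1,0.134,0.1],0],[[0.1,0.134,0.1],0]])

```text
t: 3.53
ee_pos: [0.529, 0.1726, 0.1557]
eef_rot: [[-0.433, 0.901, 0.01], [0.901, 0.433, 0.006], [0.001, 0.012, -1.0]]
contact_force: [1.6, 1.9, -1.5]
gripper_width: 0.318
finger_force: 60.5
```

move_arm(increments=[[[0,0,0],0],[[0,0,0],0],[[0,0,0],0]])

```text
t: 3.78
ee_pos: [0.5211, 0.1607, 0.1544]
eef_rot: [[-0.423, 0.906, -0.002], [0.906, 0.423, -0.001], [-0.0, -0.002, -1.0]]
contact_force: [0.0, -0.7, -2.2]
gripper_width: 0.317
finger_force: 60.6
```

Run:
```python
from h import *
s=r.state(); print(s["ee_pos"],s["contact_force"])
ims=[]
for n in("wrist","side","scene"):
    f=grab(n); np.savez(n+"2.npz",**f)
    if n=="wrist": ims.append(f["color"][:,100:540])
    else:
        T=np.linalg.inv(f["c2w"]); c=T@np.append(s["ee_pos"],1); u=int(f["fx"]*c[0]/c[2]+f["cx"]);v=int(f["fy"]*c[1]/c[2]+f["cy"]); print(n,u,v)
        ims.append(cv2.resize(f["color"][v-50:v+50,u-45:u+45],None,fx=2,fy=2,interpolation=2))
h=400; o=np.zeros((400,440+180,3),np.uint8); o[:,:440]=ims[0]; o[:200,440:]=ims[1]; o[200:,440:]=ims[2]
cv2.imwrite("pics/w2.png",o[:,:,::-1])
```

```text
[0.52105044 0.16071401 0.15442168] [ 2.16921656e-03 -6.75421894e-01 -2.23120323e+00]
side 278 148
scene 341 151
```

View pics/w2.png

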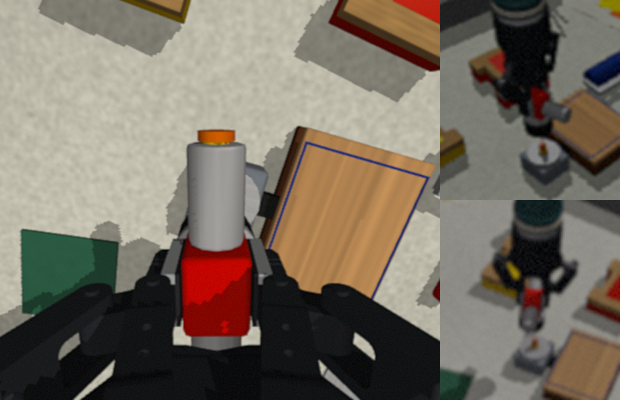

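The gauge is held upright: barrel end at px (316,143) in the wrist image, orange tip at (316,135), valve just behind. Next, the gauge's offset in the hand, from the barrel end and block edge.

```bash
cat > off.py <<'E'
from h import *
def offs(f):
    w=cloud(f); hsv=cv2.cvtColor(f["color"],cv2.COLOR_RGB2HSV).astype(int)
    hsv2=hsv.copy()
    C=np.linalg.inv(f["c2w"]); he=np.array(f["hand_eye"]); p=np.einsum('ij,...j->...i',he@C,np.concatenate([w,np.ones_like(w[...,:1])],-1))[...,:3]
    red=((hsv[...,0]<5)|(hsv[...,0]>174))&(hsv[...,1]>150)&(abs(p[...,2])<.03)&(abs(p[...,0])<.06)&(abs(p[...,1])<.05)
    bar=(hsv[...,1]<60)&(hsv[...,2]>70)&(abs(p[...,1])<.014)&(abs(p[...,2])<.03)&(p[...,0]>.02)&(p[...,0]<.09)
    a=p[red];b=p[bar]
    print("red n",len(a),"x",np.percentile(a[:,0],[1,99]),"y",np.percentile(a[:,1],[1,99]),"ztop",np.percentile(a[:,2],[2,10,50]))
    print("bar n",len(b),"x",np.percentile(b[:,0],[1,50,99]),"y mid",np.percentile(b[:,1],[2,98]).mean(),"ztop",np.percentile(b[:,2],[2,10]))
    o=b[b[:,0]>.055]; print("tilt: ztop vs x",[ (x,np.percentile(b[abs(b[:,0]-x)<.004][:,2],10).round(4)) for x in(.03,.04,.05,.06)],"ymid",[np.percentile(b[abs(b[:,0]-x)<.004][:,1],[3,97]).mean().round(4) for x in (.03,.06)])
E
python3 - <<'E'
from off import *
f=dict(np.load("wrist2.npz")); offs(f)
E
```

```text
red n 6053 x [-0.02061104  0.01342009] y [-0.01286692  0.01423205] ztop [-0.01725844 -0.01679583 -0.01595179]
bar n 5194 x [0.02049518 0.03903182 0.05511833] y mid 0.0006208660219738388 ztop [-0.01050655 -0.0098688 ]
tilt: ztop vs x [(0.03, np.float64(-0.01)), (0.04, np.float64(-0.0099)), (0.05, np.float64(-0.0098)), (0.06, np.float64(0.0014))] ymid [np.float64(0.0006), np.float64(0.0081)]
```

Gauge centre relative to the TCP is about (+2.6, -4.0) mm in world axes, with the rim 51.5 mm below. I'll align it and lower it onto the north valve.

move_arm(increments=[[[0.004,0.005,0],0],[[0.004,0.005,-0.02],0],[[0.004,0.005,-0.035],0],[[0.004,0.005,-0.045],0],[[0.004,0.005,-0.05],0],[[0.004,0.005,-0.05],0]])

```text
t: 4.43
ee_pos: [0.5261, 0.1671, 0.1038]
eef_rot: [[-0.424, 0.906, -0.002], [0.906, 0.424, -0.001], [0.0, -0.002, -1.0]]
contact_force: [-0.3, -1.0, -1.1]
gripper_width: 0.319
finger_force: 60.6
```

move_arm(increments=[[[-0.0005,-0.001,-0.006],0],[[-0.0005,-0.001,-0.01],0],[[-0.0005,-0.001,-0.013],0],[[-0.0005,-0.001,-0.014],0],[[-0.0005,-0.001,-0.014],0]])

```text
t: 4.85
ee_pos: [0.527, 0.167, 0.0922]
eef_rot: [[-0.424, 0.906, 0.002], [0.906, 0.424, 0.002], [0.001, 0.002, -1.0]]
contact_force: [-2.7, 0.2, 10.5]
gripper_width: 0.32
finger_force: 62.0
```

move_arm(increments=[[[0,0,-0.002],0],[[0,0,-0.002],0],[[0,0,-0.002],0]])

```text
t: 5.1
ee_pos: [0.527, 0.1669, 0.0916]
eef_rot: [[-0.424, 0.906, 0.002], [0.906, 0.424, 0.003], [0.002, 0.003, -1.0]]
contact_force: [-4.6, 0.1, 19.6]
gripper_width: 0.315
finger_force: 63.2
```

```bash
cat > rod.py <<'E'
from off import *
import sys
s=r.state(); print(s["ee_pos"],s["contact_force"])
f=grab("wrist"); offs(f); np.savez(sys.argv[1]+".npz",**f)
w=cloud(f); C=np.linalg.inv(f["c2w"]); p=np.einsum('ij,...j->...i',np.array(f["hand_eye"])@C,np.concatenate([w,np.ones_like(w[...,:1])],-1))[...,:3]
hsv=cv2.cvtColor(f["color"],cv2.COLOR_RGB2HSV).astype(int)
m=(hsv[...,0]>6)&(hsv[...,0]<35)&(hsv[...,1]>170)&(abs(p[...,1])<.02)&(abs(p[...,2])<.03)&(p[...,0]>.03)
print("rod+tip x",np.percentile(p[m][:,0],[1,99]),m.sum(), np.percentile(np.argwhere(m)[:,0],[1,99]))
cv2.imwrite("pics/"+sys.argv[1]+".png",f["color"][:300,150:490,::-1])
E
python3 rod.py rodN
```

```text
[0.52695203 0.16690225 0.09155098] [-4.64905294  0.12104936 19.58314573]
red n 6077 x [-0.02058665  0.01348669] y [-0.01286669  0.01428608] ztop [-0.01732461 -0.01685941 -0.01601591]
bar n 5234 x [0.02038216 0.03910137 0.05517247] y mid 0.000601955784579636 ztop [-0.01066809 -0.00999262]
tilt: ztop vs x [(0.03, np.float64(-0.01)), (0.04, np.float64(-0.01)), (0.05, np.float64(-0.01)), (0.06, np.float64(0.0001))] ymid [np.float64(0.0005), np.float64(0.0006)]
rod+tip x [0.05561804 0.0947397 ] 3064 [ 29. 143.]
```

View pics/rodN.png

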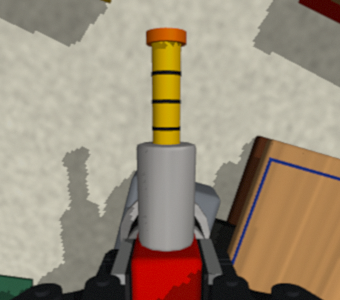

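The rod stands out about 35 mm: end at px (316,29), three rings showing, rim seated at about 19 N. That reading is only possible on the firm stand, so north is firm. I'll hold briefly, then return the gauge to its pad.

move_arm(increments=[[[0,0,0],0],[[0,0,0],0],[[0,0,0.03],0],[[0,0,0.065],0],[[0,0,0.065],0],[[-0.05,-0.072,0.065],0],[[-0.05,-0.072,0.065],0],[[-0.101,-0.144,0.065],0]])

```text
t: 5.82
ee_pos: [0.4542, 0.0633, 0.1539]
eef_rot: [[-0.426, 0.905, 0.002], [0.905, 0.426, -0.0], [-0.001, 0.002, -1.0]]
contact_force: [0.0, -1.9, -1.8]
gripper_width: 0.321
finger_force: 60.7
```

move_arm(increments=[[[-0.02,-0.03,0],0],[[-0.05,-0.072,0],0],[[-0.05,-0.072,0],0],[[-0.05,-0.072,0],0]])

```text
t: 6.15
ee_pos: [0.4009, -0.0113, 0.1536]
eef_rot: [[-0.418, 0.909, -0.003], [0.909, 0.418, -0.001], [0.001, -0.003, -1.0]]
contact_force: [0.1, 0.0, -2.6]
gripper_width: 0.319
finger_force: 60.6
```

move_arm(increments=[[[0.025,0.034,0],0],[[0.025,0.034,0],0],[[0.025,0.034,-0.03],0],[[0.025,0.034,-0.06],0],[[0.025,0.034,-0.08],0],[[0.025,0.034,-0.085],0],[[0.025,0.034,-0.085],0]])

```text
t: 6.73
ee_pos: [0.4297, 0.0265, 0.0675]
eef_rot: [[-0.425, 0.905, -0.002], [0.905, 0.425, 0.0], [0.001, -0.002, -1.0]]
contact_force: [-0.2, -0.7, -1.6]
gripper_width: 0.32
finger_force: 60.5
```

move_arm(increments=[[[-0.002,-0.004,-0.005],0],[[-0.002,-0.004,-0.009],0],[[-0.002,-0.004,-0.011],0],[[-0.002,-0.004,-0.012],0],[[-0.002,-0.004,-0.012],0]])

```text
t: 7.15
ee_pos: [0.4278, 0.022, 0.0571]
eef_rot: [[-0.424, 0.906, 0.001], [0.906, 0.424, 0.0], [-0.0, 0.001, -1.0]]
contact_force: [-0.1, 0.1, -1.3]
gripper_width: 0.316
finger_force: 60.6
```

move_arm(increments=[[[0,0,0],0],[[0,0,0],0],[[0,0,0],0],[[0,0,0],0],[[0,0,0.02],0],[[0,0,0.06],0],[[0,0,0.1],0],[[0,0,0.14],0]], grip=1)

```text
t: 7.82
ee_pos: [0.4266, 0.0217, 0.198]
eef_rot: [[-0.424, 0.906, -0.002], [0.906, 0.424, -0.001], [0.0, -0.002, -1.0]]
contact_force: [1.8, 1.2, 1.1]
gripper_width: 1.001
finger_force: 0.0
```

Gauge released. Next I'll look from above the firm platen to get its outline and the red and yellow boxes.

move_arm(increments=[[[0.19,0.14,0.08],-18],[[0.19,0.14,0.08],-18],[[0.19,0.14,0.08],-18],[[0.19,0.14,0.08],-18],[[0.19,0.14,0.08],-18],[[0.19,0.14,0.08],-18],[[0.19,0.14,0.08],-18],[[0.19,0.14,0.08],-18]])

```text
t: 8.48
ee_pos: [0.6191, 0.1642, 0.277]
eef_rot: [[-0.127, 0.992, 0.002], [0.992, 0.127, 0.0], [0.0, 0.002, -1.0]]
contact_force: [-0.3, -1.1, -1.1]
gripper_width: 0.999
finger_force: 0.0
```

```bash
cat > meas.py <<'E'
from h import *
import sys
def objs(f,lo=.027,hi=.046,near=None,dump=True):
    """top-plane blobs: depth mask, contour -> rays at the plane z, rectangle"""
    w=cloud(f); out=[]
    m=((w[...,2]>lo)&(w[...,2]<hi)&(np.arange(400)[:,None]<330)).astype(np.uint8)
    m=cv2.morphologyEx(m,cv2.MORPH_OPEN,np.ones((5,5)))
    k,l,st,_=cv2.connectedComponentsWithStats(m)
    for i in range(1,k):
        if st[i,4]<500: continue
        z=np.median(w[l==i][:,2])
        mm=((l==i)&(abs(w[...,2]-z)<.006)).astype(np.uint8)
        c=max(cv2.findContours(mm,0,1)[0],key=cv2.contourArea)[:,0]
        q=np.array([ray(f,u,z)[:2] for u in c],np.float32)*1000
        (cx,cy),(a,b),t=cv2.minAreaRect(q)
        if a>b: a,b,t=b,a,t-90
        t=(t+90)%180-90
        col=np.median(f["color"][l==i],0)
        edge=st[i,0]<=1 or st[i,1]<=1 or st[i,0]+st[i,2]>=639 or st[i,1]+st[i,3]>=328
        print("c %.1f %.1f short %.1f long %.1f x-ang %.1f z %.1f edge %s rgb %s px %s"%(cx,cy,a,b,t,z*1000,edge,col,st[i,:2]+st[i,2:4]//2))
if __name__=="__main__":
    s=r.state(); R=s["eef_rot"]; print("tcp",s["ee_pos"].round(4) if hasattr(s["ee_pos"],"round") else s["ee_pos"],"tool y ang",np.degrees(np.arctan2(R[1][1],R[0][1])).round(1),"t",s["t"])
    f=grab("wrist"); np.savez("last.npz",**f); save(f,sys.argv[1]+".png"); objs(f)
E
python3 meas.py m1
```

```text
tcp [0.6191 0.1642 0.277 ] tool y ang 7.3 t 8.4833
c 394.9 287.1 short 48.4 long 98.8 x-ang -82.7 z 35.9 edge True rgb [143. 108.  59.] px [116  26]
c 592.0 325.7 short 21.9 long 95.9 x-ang -82.7 z 35.7 edge True rgb [139. 105.  60.] px [309  12]
c 753.4 283.2 short 31.7 long 121.6 x-ang -84.4 z 35.6 edge False rgb [15. 36. 94.] px [453  77]
c 623.5 178.5 short 105.4 long 141.2 x-ang 9.3 z 35.8 edge False rgb [159. 117.  72.] px [319 156]
c 529.7 163.6 short 54.2 long 56.5 x-ang 9.7 z 39.3 edge False rgb [139. 137. 134.] px [239 161]
c 683.0 1.7 short 58.4 long 60.3 x-ang 7.7 z 37.7 edge False rgb [140. 138. 136.] px [349 299]
```

View pics/m1.png

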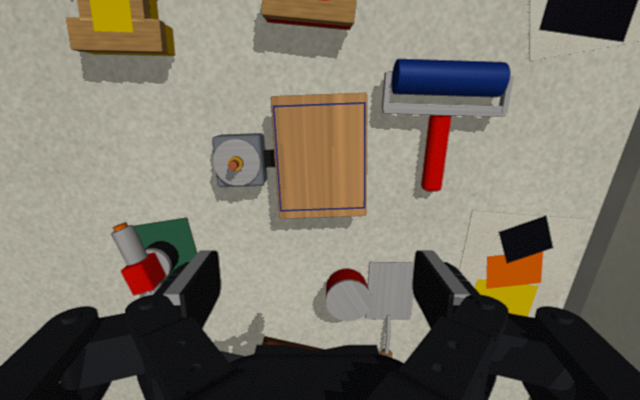

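The view shows the platen at px (319,156), red box at (309,12), yellow box at (115,25), and the gauge upright on its pad at (145,255). Platen centre is (0.623, 0.1785) at 9.5°, and its size matches. On to the red box.

move_arm(increments=[[[-0.03,0.2,0],-4],[[-0.03,0.2,0],-4],[[-0.03,0.2,0],-4],[[-0.03,0.2,0],-4],[[-0.03,0.2,0],-4],[[-0.03,0.2,0],-4]])

```text
t: 9.03
ee_pos: [0.5824, 0.3721, 0.2747]
eef_rot: [[-0.066, 0.998, -0.005], [0.998, 0.066, 0.005], [0.005, -0.004, -1.0]]
contact_force: [-1.4, 1.3, 0.2]
gripper_width: 0.998
finger_force: 0.0
```

```bash
python3 meas.py m2
```

```text
tcp [0.5824 0.3721 0.2747] tool y ang 3.8 t 9.0333
c 589.2 377.9 short 95.5 long 115.6 x-ang 2.9 z 35.8 edge False rgb [144. 104.  59.] px [324 165]
c 390.9 322.8 short 98.1 long 116.2 x-ang 6.1 z 35.9 edge False rgb [142. 108.  58.] px [152 200]
c 752.8 287.5 short 31.6 long 122.1 x-ang -85.0 z 35.4 edge False rgb [19. 41. 99.] px [451 248]
c 618.9 205.2 short 93.9 long 105.4 x-ang -80.7 z 35.7 edge True rgb [153. 113.  69.] px [336 297]
c 528.3 177.0 short 39.4 long 53.3 x-ang -81.3 z 39.0 edge True rgb [ 96.  99. 102.] px [266 315]
```

move_arm(increments=[[[0.006,0.006,-0.04],-1],[[0.006,0.006,-0.08],-1],[[0.006,0.006,-0.12],-1],[[0.006,0.006,-0.16],-1],[[0.006,0.006,-0.19],-1],[[0.006,0.006,-0.2],-1],[[0.006,0.006,-0.2],-1]])

```text
t: 9.67
ee_pos: [0.5912, 0.3641, 0.0737]
eef_rot: [[-0.034, 0.999, -0.006], [0.999, 0.034, -0.005], [-0.005, -0.006, -1.0]]
contact_force: [-1.0, -0.4, 0.6]
gripper_width: 1.002
finger_force: 0.0
```

move_arm(increments=[[[-0.002,0.014,0],1],[[-0.002,0.014,-0.02],1],[[-0.002,0.014,-0.04],1],[[-0.002,0.014,-0.05],1],[[-0.002,0.014,-0.05],1]])

```text
t: 10.08
ee_pos: [0.591, 0.3826, 0.0267]
eef_rot: [[-0.055, 0.998, -0.001], [0.998, 0.055, 0.0], [0.0, -0.001, -1.0]]
contact_force: [-0.0, -0.2, -0.7]
gripper_width: 0.998
finger_force: 0.0
```

move_arm(increments=[[[0,0,0],0],[[0,0,0],0],[[0,0,0],0],[[0,0,0],0],[[0,0,0],0]], grip=-1)

```text
t: 10.5
ee_pos: [0.5923, 0.3825, 0.029]
eef_rot: [[-0.054, 0.999, 0.001], [0.999, 0.054, 0.002], [0.002, 0.001, -1.0]]
contact_force: [-1.5, -0.6, 7.3]
gripper_width: 0.755
finger_force: 69.7
```

move_arm(increments=[[[0,0,0.04],0],[[0,0,0.08],0],[[0,-0.03,0.08],3],[[0.03,-0.2,0.08],6.5],[[0.03,-0.2,0.08],6.5],[[0.03,-0.2,0.08],6.5],[[0.03,-0.2,0.08],6.5],[[0.03,-0.2,0.08],6.5]])

```text
t: 11.17
ee_pos: [0.6238, 0.1687, 0.1083]
eef_rot: [[-0.154, 0.988, 0.004], [0.988, 0.154, -0.008], [-0.009, 0.003, -1.0]]
contact_force: [1.4, -2.4, -2.5]
gripper_width: 0.758
finger_force: 69.4
```

move_arm(increments=[[[0,0,0],0],[[0,0,0],0],[[0,0,0],0]])

```text
t: 11.42
ee_pos: [0.6213, 0.1836, 0.1067]
eef_rot: [[-0.168, 0.986, 0.0], [0.986, 0.168, 0.001], [0.001, 0.0, -1.0]]
contact_force: [0.3, 0.9, -2.4]
gripper_width: 0.759
finger_force: 69.4
```

```bash
cat >> meas.py <<'E'
def held(f):
    """box in hand: near edge (tool +x side) of its top face, tool frame"""
    w=cloud(f); C=np.linalg.inv(f["c2w"]); p=np.einsum('ij,...j->...i',np.array(f["hand_eye"])@C,np.concatenate([w,np.ones_like(w[...,:1])],-1))[...,:3]
    k=(abs(p[...,2])<.03)&(abs(p[...,1])<.06)&(p[...,0]>.025)&(p[...,0]<.09); a=p[k]
    z=np.percentile(a[:,2],20); t=a[a[:,2]<z+.004]
    (cx,cy),(aa,bb),an=cv2.minAreaRect((t[:,:2]*1000).astype(np.float32))
    xs=[np.percentile(t[abs(t[:,1]-y)<.006][:,0],99)*1000 for y in(-.035,-.02,0,.02,.035)]
    print("held: ztop %.4f"%z,"far edge x mm",np.round(xs,1),"y range",np.percentile(t[:,1],[.5,99.5]).round(4),"-> centre x",np.mean(xs)-58, "rect",cx,cy,aa,bb,an)
E
cat > held.py <<'E'
from meas import *
s=r.state(); print(s["ee_pos"].round(4) if hasattr(s["ee_pos"],"round") else s["ee_pos"]); f=grab("wrist"); held(f); save(f,"held.png")
E
python3 held.py
```

```text
[0.6213 0.1836 0.1067]
held: ztop -0.0072 far edge x mm [53.5 53.5 53.3 53.2 53.2] y range [-0.0463  0.0481] -> centre x -4.662087941017617 rect 39.28158187866211 0.8429107666015625 28.75732421875 96.6159439086914 0.18146543204784393
```

The box is held level and its centre is within 1 mm of the platen's. Lowering it.

move_arm(increments=[[[0,0,-0.02],0],[[0,0,-0.033],0],[[0,0,-0.038],0],[[0,0,-0.041],0],[[0,0,-0.041],0],[[0,0,-0.041],0]])

```text
t: 11.97
ee_pos: [0.6216, 0.1825, 0.0658]
eef_rot: [[-0.167, 0.986, 0.0], [0.986, 0.167, 0.0], [0.0, 0.0, -1.0]]
contact_force: [-0.3, 0.3, -3.3]
gripper_width: 0.753
finger_force: 69.4
```

move_arm(increments=[[[0,0,0],0],[[0,0,0],0],[[0,0,0],0],[[0,0,0.03],0],[[0,0,0.07],0],[[0,0,0.11],0],[[0,0,0.15],0],[[0,0,0.19],0]], grip=1)

```text
t: 12.63
ee_pos: [0.6214, 0.1816, 0.258]
eef_rot: [[-0.166, 0.986, 0.001], [0.986, 0.166, -0.0], [-0.0, 0.001, -1.0]]
contact_force: [0.2, 1.0, -0.4]
gripper_width: 1.005
finger_force: 0.0
```

move_arm(increments=[[[-0.23,0.14,0.01],-3.5],[[-0.23,0.14,0.01],-3.5],[[-0.23,0.14,0.01],-3.5],[[-0.23,0.14,0.01],-3.5],[[-0.23,0.14,0.01],-3.5],[[-0.23,0.14,0.01],-3.5],[[-0.23,0.14,0.01],-3.5],[[-0.23,0.14,0.01],-3.5]])

```text
t: 13.3
ee_pos: [0.3865, 0.3253, 0.2657]
eef_rot: [[-0.115, 0.993, -0.003], [0.993, 0.115, 0.002], [0.002, -0.003, -1.0]]
contact_force: [1.5, -0.1, -0.2]
gripper_width: 1.0
finger_force: 0.0
```

```bash
python3 meas.py m3; python3 -c "
from meas import *
f=dict(np.load('last.npz')); objs(f,.06,.085)"
```

```text
tcp [0.3865 0.3253 0.2657] tool y ang 6.6 t 13.3
c 389.4 322.2 short 95.7 long 115.8 x-ang 6.2 z 35.8 edge False rgb [132. 100.  53.] px [319 174]
c 734.6 284.7 short 31.5 long 92.7 x-ang -85.4 z 35.2 edge True rgb [11. 31. 84.] px [601 239]
c 611.4 240.5 short 21.4 long 106.6 x-ang -80.6 z 35.7 edge False rgb [117.  85.  61.] px [493 262]
c 517.0 164.4 short 32.5 long 57.1 x-ang 10.1 z 39.1 edge True rgb [98.5 95.  98. ] px [404 308]
c 618.9 215.0 short 48.1 long 91.1 x-ang -80.7 z 71.5 edge False rgb [126.  93.  52.] px [512 295]
```

move_arm(increments=[[[0,0,-0.04],0],[[0,0,-0.08],0],[[0,0,-0.12],0],[[0,0,-0.16],0],[[0,0,-0.185],0],[[0,0,-0.195],0],[[0,0,-0.195],0],[[0,0,-0.195],0]])

```text
t: 14.02
ee_pos: [0.3931, 0.3214, 0.0712]
eef_rot: [[-0.104, 0.995, 0.001], [0.995, 0.104, 0.0], [-0.0, 0.001, -1.0]]
contact_force: [-0.6, -0.3, 0.3]
gripper_width: 1.001
finger_force: 0.0
```

move_arm(increments=[[[-0.003,0.001,-0.025],0],[[-0.003,0.001,-0.038],0],[[-0.003,0.001,-0.045],0],[[-0.003,0.001,-0.046],0],[[-0.003,0.001,-0.046],0]])

```text
t: 14.43
ee_pos: [0.3895, 0.3234, 0.0258]
eef_rot: [[-0.106, 0.994, 0.002], [0.994, 0.106, 0.001], [0.001, 0.002, -1.0]]
contact_force: [-0.3, -0.2, 0.3]
gripper_width: 1.002
finger_force: 0.0
```

move_arm(increments=[[[0,0,0],0],[[0,0,0],0],[[0,0,0],0],[[0,0,0],0],[[0,0,0],0]], grip=-1)

```text
t: 14.85
ee_pos: [0.3891, 0.3234, 0.0262]
eef_rot: [[-0.106, 0.994, 0.001], [0.994, 0.106, 0.002], [0.001, 0.002, -1.0]]
contact_force: [-0.5, -1.0, 8.4]
gripper_width: 0.754
finger_force: 65.4
```

move_arm(increments=[[[0,0,0.04],0],[[0,0,0.08],0],[[0,0,0.1],0],[[0.233,-0.143,0.1],3.5],[[0.233,-0.143,0.1],3.5],[[0.233,-0.143,0.1],3.5],[[0.233,-0.143,0.1],3.5],[[0.233,-0.143,0.1],3.5]])

```text
t: 15.52
ee_pos: [0.567, 0.2129, 0.1254]
eef_rot: [[-0.167, 0.986, 0.0], [0.986, 0.167, 0.0], [0.0, 0.0, -1.0]]
contact_force: [0.9, 1.9, -2.0]
gripper_width: 0.755
finger_force: 69.6
```

move_arm(increments=[[[0.06,-0.04,0],0],[[0.06,-0.04,0],0],[[0.06,-0.04,0],0],[[0.06,-0.04,0],0],[[0.06,-0.04,0],0]])

```text
t: 15.93
ee_pos: [0.6249, 0.1742, 0.1245]
eef_rot: [[-0.166, 0.986, -0.002], [0.986, 0.166, 0.0], [0.001, -0.002, -1.0]]
contact_force: [-1.0, 0.8, -1.8]
gripper_width: 0.758
finger_force: 69.7
```

```bash
python3 held.py
```

```text
[0.6249 0.1742 0.1245]
held: ztop -0.0099 far edge x mm [56.6 56.6 56.6 56.6 56.6] y range [-0.0465  0.0478] -> centre x -1.4172084990186349 rect 40.912330627441406 0.4808502197265625 96.54269409179688 31.786386489868164 89.96617889404297
```

move_arm(increments=[[[-0.003,0.0055,0],0],[[-0.003,0.0055,0],0],[[-0.003,0.0055,-0.012],0],[[-0.003,0.0055,-0.02],0],[[-0.003,0.0055,-0.024],0],[[-0.003,0.0055,-0.026],0],[[-0.003,0.0055,-0.026],0]])

```text
t: 16.57
ee_pos: [0.6222, 0.1796, 0.0985]
eef_rot: [[-0.167, 0.986, -0.002], [0.986, 0.167, 0.0], [0.001, -0.002, -1.0]]
contact_force: [-1.5, -0.1, 0.8]
gripper_width: 0.754
finger_force: 70.1
```

move_arm(increments=[[[0,0,0],0],[[0,0,0],0],[[0,0,0],0],[[0,0,0.03],0],[[0,0,0.07],0],[[0,0,0.11],0],[[0,0,0.15],0],[[0,0,0.18],0]], grip=1)

```text
t: 17.23
ee_pos: [0.6243, 0.1791, 0.2823]
eef_rot: [[-0.166, 0.986, 0.004], [0.986, 0.166, 0.001], [0.0, 0.004, -1.0]]
contact_force: [0.5, 0.2, -0.4]
gripper_width: 1.001
finger_force: 0.0
```

move_arm(increments=[[[-0.02,-0.3,0],-6],[[-0.02,-0.3,0],-6],[[-0.02,-0.3,0],-6],[[-0.02,-0.3,0],-6],[[-0.02,-0.3,0],-6],[[-0.02,-0.3,0],-6],[[-0.02,-0.3,0],-6],[[-0.02,-0.3,0],-6]])

```text
t: 17.9
ee_pos: [0.6011, -0.131, 0.2799]
eef_rot: [[-0.051, 0.999, 0.001], [0.999, 0.051, -0.006], [-0.006, 0.001, -1.0]]
contact_force: [-0.3, -2.4, 0.0]
gripper_width: 1.001
finger_force: 0.0
```

move_arm(increments=[[[-0.02,-0.23,-0.01],0],[[-0.02,-0.23,-0.01],0],[[-0.02,-0.23,-0.01],0],[[-0.02,-0.23,-0.01],0],[[-0.02,-0.23,-0.01],0],[[-0.02,-0.23,-0.01],0],[[-0.02,-0.23,-0.01],0],[[-0.02,-0.23,-0.01],0]])

```text
t: 18.57
ee_pos: [0.582, -0.3529, 0.2686]
eef_rot: [[-0.058, 0.998, -0.0], [0.998, 0.058, -0.001], [-0.001, -0.0, -1.0]]
contact_force: [1.1, 0.2, 0.3]
gripper_width: 0.998
finger_force: 0.0
```

```bash
python3 meas.py m4
```

```text
tcp [ 0.582  -0.3529  0.2686] tool y ang 3.3 t 18.5667
c 522.8 -189.2 short 11.6 long 53.9 x-ang -86.7 z 33.1 edge True rgb [63.  65.5 68. ] px [266   7]
c 614.8 -206.4 short 75.5 long 105.4 x-ang 82.6 z 35.8 edge True rgb [159. 117.  72.] px [358  40]
c 401.4 -319.4 short 97.8 long 115.9 x-ang -13.7 z 35.9 edge False rgb [137. 103.  63.] px [155 129]
c 584.4 -359.8 short 95.7 long 114.7 x-ang 3.2 z 35.8 edge False rgb [139. 105.  60.] px [318 176]
c 345.9 -460.3 short 58.9 long 61.8 x-ang -50.4 z 37.8 edge False rgb [144. 142. 140.] px [116 248]
c 223.7 -569.2 short 34.8 long 99.1 x-ang -84.6 z 30.5 edge True rgb [175. 160.  97.] px [ 34 317]
c 559.2 -549.9 short 10.9 long 218.0 x-ang -84.3 z 36.8 edge True rgb [110. 107.  97.] px [290 320]
```

Green is at (0.5844, -0.3598), 3.2°, and the tool is nearly above it.

move_arm(increments=[[[0.001,-0.006,-0.04],0],[[0.001,-0.006,-0.08],0],[[0.001,-0.006,-0.12],0],[[0.001,-0.006,-0.16],0],[[0.001,-0.006,-0.185],0],[[0.001,-0.006,-0.195],0],[[0.001,-0.006,-0.198],0],[[0.001,-0.006,-0.198],0]])

```text
t: 19.28
ee_pos: [0.585, -0.3554, 0.0709]
eef_rot: [[-0.064, 0.998, 0.0], [0.998, 0.064, 0.0], [0.0, 0.0, -1.0]]
contact_force: [0.3, -0.2, 1.2]
gripper_width: 0.998
finger_force: 0.0
```

move_arm(increments=[[[-0.001,-0.0045,-0.025],-0.5],[[-0.001,-0.0045,-0.038],-0.5],[[-0.001,-0.0045,-0.045],-0.5],[[-0.001,-0.0045,-0.046],-0.5],[[-0.001,-0.0045,-0.046],-0.5]])

```text
t: 19.7
ee_pos: [0.5834, -0.3609, 0.0252]
eef_rot: [[-0.054, 0.999, 0.0], [0.999, 0.054, 0.0], [0.0, 0.0, -1.0]]
contact_force: [0.1, 0.7, -0.3]
gripper_width: 0.996
finger_force: 0.0
```

move_arm(increments=[[[0,0,0],0],[[0,0,0],0],[[0,0,0],0],[[0,0,0],0],[[0,0,0],0]], grip=-1)

```text
t: 20.12
ee_pos: [0.5839, -0.3617, 0.0263]
eef_rot: [[-0.054, 0.999, 0.002], [0.999, 0.054, -0.001], [-0.001, 0.002, -1.0]]
contact_force: [-1.0, 0.2, 6.7]
gripper_width: 0.757
finger_force: 69.8
```

move_arm(increments=[[[0,0,0.04],0],[[0,0,0.08],0],[[0,0,0.12],0],[[0.02,0.27,0.15],6],[[0.02,0.27,0.15],6],[[0.02,0.27,0.15],6],[[0.02,0.27,0.15],6],[[0.02,0.27,0.15],6]])

```text
t: 20.78
ee_pos: [0.5975, -0.1523, 0.1675]
eef_rot: [[-0.158, 0.987, -0.001], [0.987, 0.158, 0.001], [0.001, -0.001, -1.0]]
contact_force: [1.1, 0.7, -2.0]
gripper_width: 0.759
finger_force: 69.8
```

move_arm(increments=[[[0.024,0.31,0],0.5],[[0.024,0.31,0],0.5],[[0.024,0.31,0],0.5],[[0.024,0.31,0],0.5],[[0.024,0.31,0],0.5],[[0.024,0.31,0],0.5],[[0.024,0.31,0],0.5],[[0.024,0.31,0],0.5]])

```text
t: 21.45
ee_pos: [0.6213, 0.1645, 0.1667]
eef_rot: [[-0.175, 0.985, -0.001], [0.985, 0.175, 0.005], [0.005, -0.001, -1.0]]
contact_force: [0.1, 1.1, -3.4]
gripper_width: 0.757
finger_force: 69.8
```

move_arm(increments=[[[0,0.025,0],0],[[0,0.025,0],0],[[0,0.025,0],0],[[0,0.025,0],0]])

```text
t: 21.78
ee_pos: [0.6216, 0.1796, 0.1672]
eef_rot: [[-0.167, 0.986, -0.001], [0.986, 0.167, -0.001], [-0.001, -0.001, -1.0]]
contact_force: [0.1, -1.1, -2.6]
gripper_width: 0.757
finger_force: 69.8
```

```bash
python3 held.py
```

```text
[0.6216 0.1796 0.1672]
held: ztop -0.0100 far edge x mm [59.1 59.1 59.1 59.1 59.1] y range [-0.0465  0.0477] -> centre x 1.1096183457073039 rect 42.13672637939453 0.637939453125 96.24105834960938 34.34180450439453 89.91381072998047
```

move_arm(increments=[[[0.001,-0.0025,0],0],[[0.001,-0.0025,-0.012],0],[[0.001,-0.0025,-0.022],0],[[0.001,-0.0025,-0.029],0],[[0.001,-0.0025,-0.032],0],[[0.001,-0.0025,-0.033],0],[[0.001,-0.0025,-0.033],0]])

```text
t: 22.42
ee_pos: [0.6224, 0.1773, 0.1345]
eef_rot: [[-0.166, 0.986, -0.003], [0.986, 0.166, -0.0], [0.0, -0.003, -1.0]]
contact_force: [-3.7, -0.8, 0.5]
gripper_width: 0.756
finger_force: 70.2
```

move_arm(increments=[[[0,0,0],0],[[0,0,0],0],[[0,0,0],0],[[0,0,0.03],0],[[0,0,0.07],0],[[0,0,0.11],0],[[0,0,0.15],0],[[0,0,0.15],0]], grip=1)

```text
t: 23.08
ee_pos: [0.6291, 0.1781, 0.2938]
eef_rot: [[-0.166, 0.986, 0.016], [0.986, 0.166, 0.005], [0.002, 0.017, -1.0]]
contact_force: [1.6, -1.3, -0.5]
gripper_width: 1.001
finger_force: 0.0
```

move_arm(increments=[[[-0.11,-0.25,0],-23],[[-0.11,-0.25,0],-23],[[-0.11,-0.25,0],-23],[[-0.11,-0.25,0],-23],[[-0.11,-0.25,0],-23],[[-0.11,-0.25,0],-23],[[-0.11,-0.25,0],-23],[[-0.11,-0.25,0],-23]])

```text
t: 23.75
ee_pos: [0.5104, -0.0786, 0.2853]
eef_rot: [[0.242, 0.97, 0.0], [0.97, -0.242, -0.002], [-0.002, 0.001, -1.0]]
contact_force: [0.5, -0.5, 0.1]
gripper_width: 0.996
finger_force: 0.0
```

move_arm(increments=[[[-0.11,-0.25,-0.015],0],[[-0.11,-0.25,-0.015],0],[[-0.11,-0.25,-0.015],0],[[-0.11,-0.25,-0.015],0],[[-0.11,-0.25,-0.015],0],[[-0.11,-0.25,-0.015],0],[[-0.11,-0.25,-0.015],0],[[-0.11,-0.25,-0.015],0]])

```text
t: 24.42
ee_pos: [0.4008, -0.328, 0.2704]
eef_rot: [[0.241, 0.971, 0.001], [0.971, -0.241, -0.005], [-0.005, 0.002, -1.0]]
contact_force: [-0.5, -0.2, -0.1]
gripper_width: 0.999
finger_force: 0.0
```

```bash
python3 meas.py m5
```

```text
tcp [ 0.4008 -0.328   0.2704] tool y ang -13.9 t 24.4167
c 518.7 -186.7 short 13.4 long 55.4 x-ang 76.0 z 33.4 edge True rgb [60. 62. 65.] px [396   8]
c 611.3 -221.3 short 45.7 long 107.4 x-ang 81.9 z 35.7 edge True rgb [139. 102.  62.] px [493  25]
c 400.0 -319.6 short 95.7 long 115.3 x-ang -13.7 z 35.9 edge False rgb [124.  93.  57.] px [313 162]
c 345.1 -460.6 short 57.9 long 60.3 x-ang -14.0 z 37.8 edge False rgb [125. 123. 121.] px [298 282]
c 642.7 -541.8 short 12.3 long 112.3 x-ang -84.1 z 36.6 edge False rgb [98. 95. 86.] px [543 287]
```

move_arm(increments=[[[0,0.004,-0.04],0],[[0,0.004,-0.08],0],[[0,0.004,-0.12],0],[[0,0.004,-0.16],0],[[0,0.004,-0.185],0],[[0,0.004,-0.195],0],[[0,0.004,-0.198],0],[[0,0.004,-0.198],0]])

```text
t: 25.13
ee_pos: [0.4043, -0.3175, 0.0716]
eef_rot: [[0.231, 0.973, 0.0], [0.973, -0.231, 0.0], [0.0, 0.0, -1.0]]
contact_force: [0.1, -0.3, 0.8]
gripper_width: 0.999
finger_force: 0.0
```

move_arm(increments=[[[-0.004,-0.002,-0.025],-0.3],[[-0.004,-0.002,-0.038],-0.3],[[-0.004,-0.002,-0.045],-0.3],[[-0.004,-0.002,-0.046],-0.3],[[-0.004,-0.002,-0.046],-0.3]])

```text
t: 25.55
ee_pos: [0.4003, -0.3204, 0.0267]
eef_rot: [[0.237, 0.972, 0.002], [0.972, -0.237, -0.001], [-0.001, 0.002, -1.0]]
contact_force: [-0.2, 0.1, -0.3]
gripper_width: 1.002
finger_force: 0.0
```

move_arm(increments=[[[0,0,0],0],[[0,0,0],0],[[0,0,0],0],[[0,0,0],0],[[0,0,0],0]], grip=-1)

```text
t: 25.97
ee_pos: [0.3999, -0.3204, 0.0271]
eef_rot: [[0.237, 0.972, 0.002], [0.972, -0.237, -0.001], [-0.0, 0.002, -1.0]]
contact_force: [-0.8, 1.1, 6.7]
gripper_width: 0.758
finger_force: 65.6
```

move_arm(increments=[[[0,0,0.04],0],[[0,0,0.08],0],[[0,0,0.12],0],[[0.1,0.2,0.19],23],[[0.1,0.2,0.19],23],[[0.1,0.2,0.19],23],[[0.1,0.2,0.19],23],[[0.1,0.2,0.19],23]])

```text
t: 26.63
ee_pos: [0.4882, -0.1402, 0.2091]
eef_rot: [[-0.162, 0.987, 0.001], [0.987, 0.162, 0.001], [0.001, 0.001, -1.0]]
contact_force: [1.0, -0.3, -2.7]
gripper_width: 0.757
finger_force: 69.8
```

move_arm(increments=[[[0.12,0.29,0],0.3],[[0.12,0.29,0],0.3],[[0.12,0.29,0],0.3],[[0.12,0.29,0],0.3],[[0.12,0.29,0],0.3],[[0.12,0.29,0],0.3],[[0.12,0.29,0],0.3],[[0.12,0.29,0],0.3]])

```text
t: 27.3
ee_pos: [0.6091, 0.1553, 0.2079]
eef_rot: [[-0.173, 0.985, 0.001], [0.985, 0.173, 0.003], [0.003, 0.002, -1.0]]
contact_force: [1.1, 0.7, -0.6]
gripper_width: 0.756
finger_force: 69.8
```

move_arm(increments=[[[0.013,0.034,0],0],[[0.013,0.034,0],0],[[0.013,0.034,0],0],[[0.013,0.034,0],0],[[0.013,0.034,0],0]])

```text
t: 27.72
ee_pos: [0.6205, 0.18, 0.208]
eef_rot: [[-0.165, 0.986, -0.001], [0.986, 0.165, -0.001], [-0.001, -0.001, -1.0]]
contact_force: [-0.2, -0.6, -2.0]
gripper_width: 0.756
finger_force: 69.8
```

```bash
python3 held.py
```

```text
[0.6205 0.18   0.208 ]
held: ztop -0.0090 far edge x mm [58.4 58.4 58.4 58.4 58.3] y range [-0.0464  0.0478] -> centre x 0.3766332579497558 rect 41.81500244140625 0.5468330383300781 33.638851165771484 96.40460968017578 0.04409317672252655
```

move_arm(increments=[[[0.002,-0.002,0],0],[[0.002,-0.002,-0.015],0],[[0.002,-0.002,-0.025],0],[[0.002,-0.002,-0.032],0],[[0.002,-0.002,-0.035],0],[[0.002,-0.002,-0.0365],0],[[0.002,-0.002,-0.0365],0]])

```text
t: 28.35
ee_pos: [0.6233, 0.1794, 0.1716]
eef_rot: [[-0.166, 0.986, -0.0], [0.986, 0.166, -0.0], [-0.0, -0.0, -1.0]]
contact_force: [0.3, 0.0, -2.4]
gripper_width: 0.756
finger_force: 69.8
```

move_arm(increments=[[[0,0,0],0],[[0,0,0],0],[[0,0,0],0],[[0,0,0.03],0],[[0,0,0.07],0],[[0,0,0.11],0],[[0,0,0.15],0],[[0,0,0.15],0]], grip=1)

```text
t: 29.02
ee_pos: [0.6287, 0.1795, 0.3308]
eef_rot: [[-0.166, 0.986, 0.016], [0.986, 0.166, 0.005], [0.002, 0.017, -1.0]]
contact_force: [1.5, -1.2, 0.7]
gripper_width: 1.004
finger_force: 0.0
```

move_arm(increments=[[[-0.05,-0.14,0],0],[[-0.05,-0.14,0],0],[[-0.05,-0.14,0],0],[[-0.05,-0.14,0],0],[[-0.05,-0.14,0],0],[[-0.05,-0.14,0],0]])

```text
t: 29.52
ee_pos: [0.573, 0.0377, 0.322]
eef_rot: [[-0.162, 0.987, 0.001], [0.987, 0.162, 0.001], [0.0, 0.001, -1.0]]
contact_force: [1.5, 0.5, 0.8]
gripper_width: 1.003
finger_force: 0.0
```

Run:
```python
from meas import *
ims=[]
for n in("scene","side","wrist"):
    f=grab(n); w=cloud(f)
    if n!="wrist":
        for k in range(4):  # column layers: side-face + top pixels
            pass
        m=(w[...,2]>.17)&(w[...,2]<.19)&(abs(w[...,0]-.623)<.08)&(abs(w[...,1]-.1785)<.09)
        mm=cv2.morphologyEx(m.astype(np.uint8),cv2.MORPH_OPEN,np.ones((3,3))); p=w[mm>0]
        print(n,"top",len(p),cv2.minAreaRect((p[:,:2]*1000).astype(np.float32)),np.median(p[:,2]))
        c=np.linalg.inv(f["c2w"])@[.55,.12,.09,1]; u=int(f["fx"]*c[0]/c[2]+f["cx"]);v=int(f["fy"]*c[1]/c[2]+f["cy"])
        u=min(max(u,100),540);v=min(max(v,100),300)
        ims.append(cv2.resize(f["color"][v-100:v+100,u-100:u+100],(400,400),interpolation=2))
cv2.imwrite("pics/final.png",np.hstack(ims)[:,:,::-1])
print(r.state()["ee_pos"],r.state()["t"])
```

```text
scene top 837 ((623.2173461914062, 181.04705810546875), (96.07111358642578, 118.40774536132812), 9.328744888305664) 0.1815174948331444
side top 656 ((622.039794921875, 177.71527099609375), (97.55094909667969, 117.83210754394531), 8.85223388671875) 0.18012286367879776
[0.57391105 0.04164614 0.321308  ] 29.6667
```

View pics/final.png

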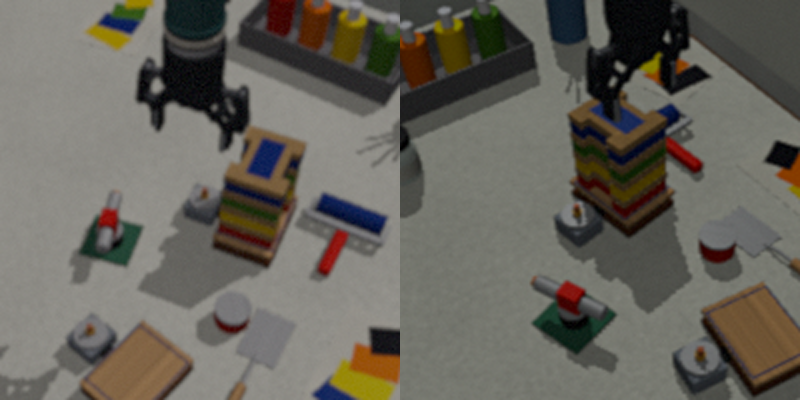

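The final view shows a square column of four (top at z 0.180, centre about (0.6226, 0.179), 9°). The gauge is upright on its pad at px (108,235), and the arm is clear. Handing in.

```bash
python3 -c "
from cell import order
print(order.finish_job())"
```

```text
the job is handed in; nothing more can be done
None
```

Job handed in: the gauge read about 35 mm on the left (+y) stand, a value only the firm cushion can give, so I left the other stand unread; all four boxes are in one square column on that stand, the gauge is upright on its green pad, and no verdict came back.

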